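Snap the fitting lid onto the bakery tub

ROBOT

A 6-joint arm with a two-finger parallel gripper is mounted at the origin on a cart in front of the work surface, level with it; the furniture and walls round the work are solid. World frame = base frame: x ahead of the robot, y to its left, z up, the work surface at z = 0. Lengths are in mm, angles in rad, forces in N, time in s.
With the tool pointing down it reaches from about 350 to 975 mm from the base axis. Payload 7.1 kg.
Tool frame: the origin (TCP) lies on the mounting face of the last link; the fingertips stand 182 mm ahead of it and the grasp point (between the pads) lies 163 mm ahead of it (ctrl.finger_overhang is the distance from the TCP to the fingertips, in mm); z points along the fingers, y is the direction in which the jaws open and shut (so a half turn about z gives the same grasp; the last joint's range is limited). The gripper opens to 88 mm and grips with 3 to 60 N. Pads are 20 mm wide; open, the fingers measure 115 mm over their backs; the gripper's body (75 mm by 178 mm) begins 61 mm behind the grasp point.
Start: joints at [-1.293, 0.423, 1.63, -0, 1.089, -0.019], TCP at [182.807, -597.652, 404.675] pointing down, gripper open.
Joint ranges: [-3, 3], [-0.9, 2.11], [0.09, 2.58], [-1.31, 4.45], [0.11, 2.69], [-2.54, 2.54]. Speed limits (rad/s): [2.39, 2.39, 3.01, 3.14, 3.14, 3.14].

INTERFACE

Orientations are given as a rotation vector (axis times angle).
In Python, from workcell import ctrl, viewer, recognise gives the robot as it stands.
- The arm moves only by the shell command python3 -m handwheel 'ROWS'. ROWS is JSON, a list of rows, each an object of numbers: "gripper": the closure, from 0 (fully open) to 1 (shut); "tx", "ty", "tz": the shift along the tool's x, y, z in m; "rx", "ry", "rz": the turn, a rotation vector about the tool's x, y, z in degrees. In form: [{"gripper": .., "tx": .., "ty": .., "tz": .., "rx": .., "ry": .., "rz": ..}, ...]. A call has 1 to 8 rows; each row shifts and turns the commanded pose from where the row before left it, along the tool's axes as they then stand; what a row does not reach is not made up. A row lasts 1/8 s, in which the tool goes at most 62.5 mm and 10.7 degrees, less where a joint would pass 70% of its speed; a pose out of reach is approached as far as the arm can. A call with a gripper value outside its range is refused whole. The fingers move at their own pace and stop on an object; the grip force is fixed at half the most. Time passes only in rows, so rows that do not move let the fingers close. It gives the time, the measured TCP pose, the force and the opening at its end, in the units of the state.
- ctrl.get_obs(): the state, without advancing time (a new reading comes with each control period).
- viewer.get_image(name): name is "scene" or "side" or "wrist"; returns a dict with "image" (480x640x3 uint8, red, green, blue), "range_z" (480x640 float32, mm along the optical axis (not along the pixel's ray), 0 where there is no reading), "vfov" (degrees; the focal length in pixels is half the picture's height over the tangent of half this angle, whatever the lens; pixels are square), "cx", "cy" (the principal point, pixels), "extrinsics" (4x4, takes a point from world to camera coordinates); the wrist camera has in their place "T_tool_cam" (4x4, takes a point from camera to tool coordinates, whose origin is the TCP and whose axes are the flange's). Camera axes: x right, y up, looking along -z (the intrinsics and any distortion apply to the point x, -y, -z); pixel columns grow to the right and rows downward; lengths in mm; the calibration is good to about 2 mm. The wrist camera is an equidistant fisheye: a pixel r from the principal point sees the ray r / f radians off the axis. A picture is of the moment at which its call begins: read the wrist's pose just before it.
- ctrl.close_job(): hands the job in, once; it reports no verdict.
Trained networks look in a picture, given as the dict that the camera call returned (one of the last four; its "shot" number tells which), for a name from the list of things; names that differ only in an ending like _2 or _b are one class to them, and where a whole thing is asked for, a point or a joint stands for the part that bears it (a point fixed in the world has none). Each returns a list of dicts, best first, with "p" (0 to 1); they miss things now and then, are a little off and sometimes report something else, mostly with a low value. They report only what shows in the picture. A call takes as long as a camera call.
- recognise(picture, name): "xy" ([column, row] as shares, 0 to 1, of the picture: columns of its width, rows of its height, amid what is visible of it).
The state is a dict: "t": time; "qpos": joint angles; "qvel": joint speeds; "joint_torque": joint torques, N m; "ee_pos": TCP position; "orientation": TCP orientation; "ft_force": force on the tool from outside, world axes, zero at the start; "moment": the same for the moment, N m; "width": finger opening in mm.
Only numpy, scipy, OpenCV 4.12 (cv2) and the standard library are available. Lean on these libraries where they do the work, as an engineer would, in place of code of your own. Each camera call takes 0.05 s, during which the arm holds its last target.

TASK

Close the open blue tub on the counter: of the three look-alike wooden lids with knobs, only one fits its rim. Put that lid on the tub and, keeping it upright, press it down until it snaps in under the three steel catches and sits level on the rim, then let go; the two lids that do not fit must be left on the counter, clear of the tub.

Things in the scene. Friction and masses are not known exactly. Their poses are not given: they have to be found in the camera images.
- tub_mouth (a point): centre of the mouth of a fixed round blue tub, at its rim, 48 mm above the counter; z up. Outside 67, inside 56 mm across, 43 deep. Three sprung steel ball catches round the rim stand 22 mm above it, about 90 mm across outside. They stop the fitting lid 17 mm short of home until it is pressed down, with about 9 N (under 18 N), while held upright; then they snap over its edge.
- lid_small_knob (a point): grip point on the knob of the smallest wooden lid, disc 54 mm across: too small, it falls into the tub. Built like the medium lid, this point 59 mm above its bottom too. Tub and lids stand in a row; an upright glass screen 555 mm tall runs 65 to 75 mm behind their centres (at x = 0.526 m): lean the hand back from it.
- lid_medium_knob (a point): grip point on the middle lid, 40 g, disc 74 mm across: it fits. Upright round knob 22 mm wide, 36 mm tall, on a 9 mm disc; under it a plug 26 mm deep, 42 mm wide, tapering to 30 mm, on which it stands. Point: on the axis, 12 mm below the top, 24 mm above the disc, 59 mm above the bottom; z up. Home: 33 mm above tub_mouth; resting on the catches: 50 mm.
- lid_large_knob (a point): grip point on the knob of the largest wooden lid, disc 94 mm across: too big, it cannot pass the catches. Built like the medium lid, this point 59 mm above its bottom too.

How it is judged (in metres and radians):
At the end, for the whole second after the job is handed in: The 74 mm lid is home on the tub: knob point within 10 mm of the tub's axis and 27 to 39 mm above its mouth, tilted under 0.1 rad. Both other lids are on the counter (knob points 0 to 80 mm above it), over 60 mm from the tub's axis (horizontal distance between lid_medium_knob and tub_mouth below 0.01 m and z of lid_medium_knob in the frame of tub_mouth between 0.027 and 0.039 m and angle between lid_medium_knob's own z axis and vertical below 0.1 rad and horizontal distance between each of lid_small_knob, lid_large_knob and tub_mouth above 0.06 m and height (world z) of lid_small_knob between 0 and 0.08 m and height (world z) of lid_large_knob between 0 and 0.08 m); the robot touches nothing.
It also fails if it takes over 38 s, if anything falls off the work surface, if the arm or the gripper's body presses on something with over 40 N, if the wrist force passes 120 N, or if a joint passes its speed limit or range.

## Working session

There is one attempt and no reset: what is moved stays moved. The work goes in short steps, Python scripts to look and compute and a shell command to move; the robot and the scene stay as the last step left them, time stands still between calls to the robot, and variables do not carry over. Pictures are saved under pics/ and viewed, and the job is handed in when it is done.

```bash
ls; mkdir -p pics
cat > h.py <<'E'
import numpy as np, cv2
from workcell import ctrl, viewer, recognise
from scipy.spatial.transform import Rotation as R
np.set_printoptions(precision=2,suppress=True)
def tool():
    o=ctrl.get_obs(); T=np.eye(4); T[:3,:3]=R.from_rotvec(o['orientation']).as_matrix(); T[:3,3]=o['ee_pos']; return T
def foc(p): return 240/np.tan(np.radians(p['vfov'])/2)
def cloud(p,T=None):
    f=foc(p); z=p['range_z']; v,u=np.mgrid[:480,:640].astype(float)
    a=u-p['cx'];b=v-p['cy']
    if 'T_tool_cam' in p:
        r=np.hypot(a,b)+1e-9; th=r/f; s=np.tan(th)/r; x=a*s;y=b*s
        M=T@p['T_tool_cam']
    else:
        x=a/f;y=b/f; M=np.linalg.inv(p['extrinsics'])
    P=np.stack([x*z,-y*z,-z,np.ones_like(z)],-1)
    W=(P@M.T)[...,:3]; W[z<=0]=np.nan
    return W
def save(p,n): cv2.imwrite('pics/'+n,p['image'][...,::-1])
E
python3 - <<'E'
from h import *
print(ctrl.get_obs())
for n in ['scene','side']:
    p=viewer.get_image(n); save(p,n+'0.png'); W=cloud(p); np.save(n+'.npy',W)
    print(n,{k:v for k,v in p.items() if k not in('image','range_z','extrinsics')})
    for k in ['tub_mouth','lid_small_knob','lid_medium_knob','lid_large_knob']:
        for d in recognise(p,k)[:3]:
            c,r=d['xy'][0]*640,d['xy'][1]*480
            print(k,round(d['p'],2),round(c),round(r),W[int(r),int(c)])
E
```

```text
pics
{'t': 0.0, 'qpos': array([-1.29,  0.42,  1.63, -0.  ,  1.09, -0.02]), 'qvel': array([ 0.,  0., -0.,  0., -0., -0.]), 'joint_torque': array([  0.  , -54.46, -27.37,   0.06,   0.02,  -0.  ]), 'ee_pos': array([ 182.74, -597.41,  403.92]), 'orientation': array([-3.11, -0.46,  0.  ]), 'ft_force': array([ 0.89, -0.48, -0.33]), 'moment': array([-0.04,  0.05,  0.04]), 'width': 87.90381033896402}
scene {'vfov': 46.70190590746014, 'cx': 325.0878510047433, 'cy': 238.2421662816498, 'shot': 1}
tub_mouth 0.56 282 289 [437.86 114.16  45.42]
lid_small_knob 0.62 352 264 [442.21 -66.93  37.46]
lid_medium_knob 0.87 218 316 [444.81 243.51  35.42]
lid_large_knob 0.95 410 244 [ 443.78 -247.37   32.15]
side {'vfov': 50.96899465952822, 'cx': 318.78993568226207, 'cy': 233.4978096517148, 'shot': 2}
tub_mouth 0.61 307 283 [470.39  66.83  18.25]
lid_small_knob 0.64 331 246 [448.62 -66.17  38.68]
lid_medium_knob 0.55 291 324 [452.99 243.73  45.8 ]
lid_large_knob 0.59 344 216 [ 450.05 -237.91   36.83]
```

View pics/scene0.png

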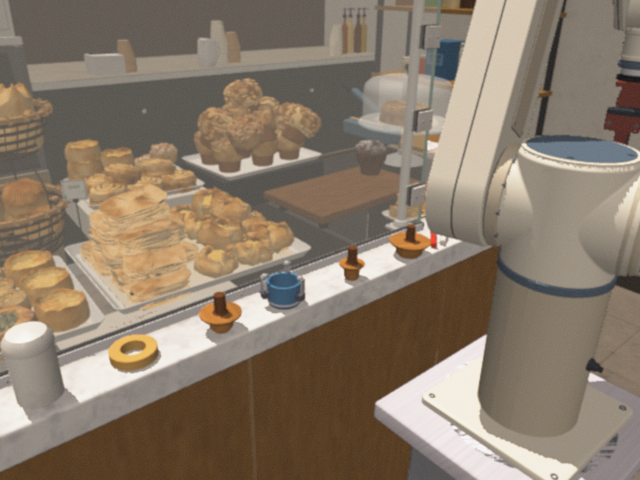

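View pics/side0.png

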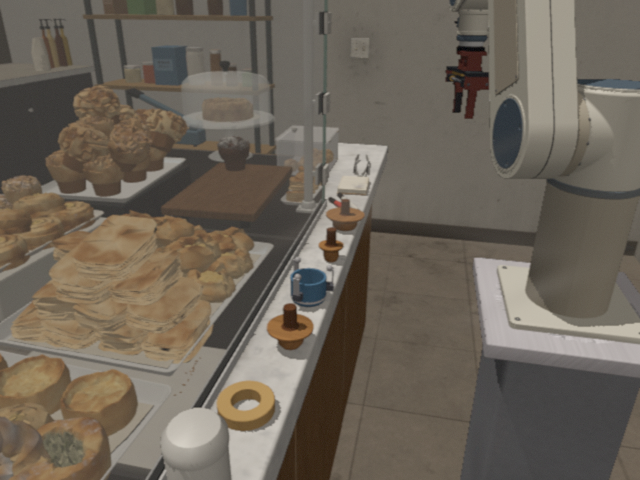

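Run:
```python
from h import *
for n in ['scene','side']:
    W=np.load(n+'.npy').reshape(-1,3); 
    for y0 in (-245,-67,90,243):
        for z0,z1 in ((28,40),(45,75)):
            m=(abs(W[:,1]-y0)<70)&(abs(W[:,0]-450)<60)&(W[:,2]>z0)&(W[:,2]<z1)
            Q=W[m]
            if len(Q)>5: print(n,y0,(z0,z1),len(Q),np.percentile(Q,2,0),np.median(Q,0),np.percentile(Q,98,0))
```

```text
scene -245 (28, 40) 546 [ 404.42 -298.09   30.15] [ 439.84 -246.37   34.69] [ 490.65 -211.15   37.83]
scene -245 (45, 75) 130 [ 437.05 -263.74   46.02] [ 443.84 -249.4    61.03] [ 457.12 -243.39   71.95]
scene -67 (28, 40) 226 [423.08 -99.91  29.53] [440.38 -66.85  34.89] [472.63 -50.13  38.89]
scene -67 (45, 75) 145 [437.04 -82.89  46.  ] [442.66 -70.38  61.66] [456.69 -63.65  71.84]
scene 90 (28, 40) 423 [413.46  63.23  28.14] [456.26  94.29  33.53] [486.52 135.55  39.74]
scene 90 (45, 75) 373 [413.3   57.5   45.26] [465.23  86.75  48.5 ] [491.16 136.01  68.84]
scene 243 (28, 40) 692 [418.94 199.73  30.92] [445.02 240.16  34.99] [486.95 267.82  37.94]
scene 243 (45, 75) 223 [442.12 225.06  45.41] [447.44 236.8   62.33] [461.89 243.84  72.17]
side -245 (28, 40) 445 [ 409.05 -292.14   29.88] [ 447.29 -241.06   36.43] [ 493.29 -208.95   38.8 ]
side -245 (45, 75) 112 [ 441.08 -259.41   46.47] [ 449.63 -246.71   62.01] [ 459.95 -241.03   73.59]
side -67 (28, 40) 211 [426.85 -95.2   28.81] [448.05 -63.31  36.1 ] [476.   -47.28  39.06]
side -67 (45, 75) 152 [441.38 -80.25  45.5 ] [449.92 -66.39  61.89] [460.24 -61.    73.28]
side 90 (28, 40) 400 [417.4   64.56  28.21] [454.42 107.95  33.75] [486.86 138.7   39.78]
side 90 (45, 75) 437 [417.49  60.6   45.28] [468.77  88.89  49.44] [494.57 138.24  70.12]
side 243 (28, 40) 892 [422.75 204.71  32.76] [450.63 244.33  36.07] [489.52 270.46  38.49]
side 243 (45, 75) 284 [445.71 227.7   46.06] [454.17 241.92  63.24] [465.03 246.41  73.08]
```

The scene and side pictures agree: the medium lid is the second-largest disc (scene px 220,315), the tub is at 283,288, the small lid at 352,263 and the large lid at 410,243. First I align the jaws with world y and lean the hand back.

```bash
cat >> h.py <<'E'
def pose(grasp,lean,yaw=0):
    a=np.radians(lean)
    Rm=R.from_euler('z',yaw,degrees=True).as_matrix()@np.array([[np.cos(a),0,np.sin(a)],[0,-1,0],[np.sin(a),0,-np.cos(a)]])
    T=np.eye(4);T[:3,:3]=Rm;T[:3,3]=np.array(grasp)-163*Rm[:,2];return T
def delta(T):
    C=tool(); D=np.linalg.inv(C)@T
    print('shift tool m',np.round(D[:3,3]/1000,4),'turn deg',np.round(R.from_matrix(D[:3,:3]).as_rotvec(degrees=True),2), 'grasp now',C[:3,3]+163*C[:3,2])
E
python3 -m handwheel '[{"gripper":0.3,"rz":8.4,"tx":0.04},{"rz":8.4,"tx":0.05},{"ty":-0.06,"tx":0.02},{"ty":-0.06,"tx":0.02},{"ty":-0.06,"tx":0.02}]'
python3 -c "
from h import *
delta(pose((440,-150,230),20))"
```

```text
shift tool m [ 0.32 -0.37  0.02] turn deg [-2.97 19.85 16.83] grasp now [ 182.8  -597.63  241.64]$[0]: bad value
```

```bash
python3 -m handwheel '[{"gripper":0.3,"tx":0.04,"ty":0,"tz":0,"rx":0,"ry":0,"rz":8.4},{"gripper":0.3,"tx":0.05,"ty":0,"tz":0,"rx":0,"ry":0,"rz":8.4},{"gripper":0.3,"tx":0.02,"ty":-0.05,"tz":0,"rx":0,"ry":0,"rz":0}]'
python3 -c "
from h import *
delta(pose((440,-150,230),20))"
```

```text
t: 0.88
ee_pos: [292.4, -529.2, 404.6]
orientation: [3.14, 0.003, 0.002]
ft_force: [-0.9, -0.1, 0.1]
width: 62.8
shift tool m [ 0.09 -0.38  0.02] turn deg [ 0.09 19.92  0.13] grasp now [ 292.65 -529.52  241.65]
```

```bash
python3 -m handwheel '[{"gripper":0.3,"tx":0.03,"ty":-0.05,"tz":0,"rx":0,"ry":0,"rz":0},{"gripper":0.3,"tx":0.03,"ty":-0.05,"tz":0,"rx":0,"ry":0,"rz":0},{"gripper":0.3,"tx":0.03,"ty":-0.05,"tz":0,"rx":0,"ry":0,"rz":0},{"gripper":0.3,"tx":0,"ty":-0.055,"tz":0,"rx":0,"ry":0,"rz":0},{"gripper":0.3,"tx":0,"ty":-0.055,"tz":0,"rx":0,"ry":0,"rz":0},{"gripper":0.3,"tx":0,"ty":-0.055,"tz":0,"rx":0,"ry":0,"rz":0},{"gripper":0.3,"tx":0,"ty":-0.055,"tz":0,"rx":0,"ry":0,"rz":0},{"gripper":0.3,"tx":0,"ty":-0.055,"tz":0,"rx":0,"ry":0,"rz":0}]'
python3 -c "
from h import *
delta(pose((450,200,180),20))
print(ctrl.get_obs()['qpos'])"
```

```text
t: 1.88
ee_pos: [378.5, -101.5, 405.0]
orientation: [3.141, 0.005, 0.002]
ft_force: [0.4, -0.4, -0.6]
width: 61.5
shift tool m [ 0.02 -0.3   0.07] turn deg [-0.02 19.94  0.18] grasp now [ 378.7  -101.53  242.01]
[-0.29  0.07  2.11  0.    0.96  1.28]
```

```bash
python3 -m handwheel '[{"gripper":0.3,"tx":0.015,"ty":-0.05,"tz":0,"rx":0,"ry":0,"rz":0},{"gripper":0.3,"tx":0,"ty":-0.05,"tz":0,"rx":0,"ry":0,"rz":0},{"gripper":0.3,"tx":0,"ty":-0.05,"tz":0,"rx":0,"ry":0,"rz":0},{"gripper":0.3,"tx":0,"ty":-0.05,"tz":0,"rx":0,"ry":0,"rz":0},{"gripper":0.3,"tx":0,"ty":-0.05,"tz":0.03,"rx":0,"ry":7,"rz":0},{"gripper":0.3,"tx":0,"ty":-0.05,"tz":0.03,"rx":0,"ry":7,"rz":0},{"gripper":0.3,"tx":0,"ty":0,"tz":0,"rx":0,"ry":6,"rz":0},{"gripper":0.3,"tx":0,"ty":0,"tz":0,"rx":0,"ry":0,"rz":0}]'
python3 - <<'E'
from h import *
delta(pose((454,236,100),20))
print(ctrl.get_obs()['qpos'])
T=tool(); p=viewer.get_image('wrist'); save(p,'w1.png'); W=cloud(p,T); np.save('w1.npy',W); print(p['vfov'],p['cx'],p['cy'])
for k in ['tub_mouth','lid_medium_knob']:
    for d in recognise(p,k)[:3]:
        c,r=d['xy'][0]*640,d['xy'][1]*480
        print(k,round(d['p'],2),round(c),round(r),W[int(r),int(c)])
E
```

```text
t: 2.88
ee_pos: [395.7, 197.5, 344.5]
orientation: [-3.094, -0.009, -0.543]
ft_force: [-0.5, -1.3, 0.1]
width: 61.4
shift tool m [-0.03 -0.04  0.09] turn deg [-0.06  0.1   0.33] grasp now [451.16 197.66 191.23]
[ 0.48  0.21  2.15 -0.34  0.49  2.32]
65.70646984690485 317.56028027466715 245.8626265480372
tub_mouth 0.7 440 282 [459.61  80.97  11.18]
lid_medium_knob 0.92 278 284 [461.94 229.43  70.  ]
```

View pics/w1.png

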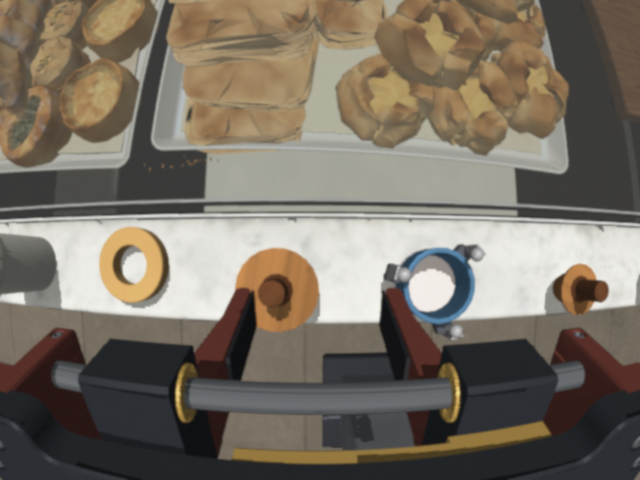

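The wrist picture shows the medium lid's disc at (277,289) with its knob at (272,292), and the tub ring at (438,285) with catches at (398,272), (470,252) and (450,330). Next I fit circles to the depth.

```bash
cat >> h.py <<'E'
from scipy.optimize import least_squares
def fitc(Q,r):
    s=least_squares(lambda c:np.hypot(Q[:,0]-c[0],Q[:,1]-c[1])-r,np.median(Q,0)[:2],loss='soft_l1'); return s.x,np.abs(s.fun).mean()
def hull(Q): return cv2.convexHull(Q[:,:2].astype(np.float32))[:,0].astype(float)
E
python3 - <<'E'
from h import *
for n in ['w1','scene','side']:
    W=np.load(n+'.npy').reshape(-1,3)
    for nm,c,z0,z1,rad in (('disc',(454,236),29,39,37),('knobtop',(454,236),67,75,11),('knob',(454,236),50,75,11),('rim',(455,98),46.,52,None)):
        m=(np.hypot(W[:,0]-c[0],W[:,1]-c[1])<(50 if rad!=11 else 25))&(W[:,2]>z0)&(W[:,2]<z1); Q=W[m]
        if nm=='rim':
            m=np.hypot(Q[:,0]-c[0],Q[:,1]-c[1])<37; Q=Q[m]
            print(n,nm,len(Q),np.median(Q,0),fitc(Q,30.75))
        else:
            (x,y),r=cv2.minEnclosingCircle(Q[:,:2].astype(np.float32))
            print(n,nm,len(Q),'mean',Q.mean(0),'enc',(x,y,r),'hull',fitc(hull(Q),rad))
E
```

```text
w1 disc 4312 mean [456.86 229.97  34.76] enc (454.7073059082031, 233.8181915283203, 37.18307113647461) hull (array([454.6 , 234.24]), np.float64(0.306009048860266))
w1 knobtop 599 mean [454.8  233.89  70.5 ] enc (454.6993408203125, 233.92527770996094, 10.989065170288086) hull (array([454.61, 234.05]), np.float64(0.4117565968292248))
w1 knob 663 mean [455.18 233.15  69.38] enc (454.6980895996094, 233.8025665283203, 11.036181449890137) hull (array([454.6 , 233.76]), np.float64(0.21306245854255262))
w1 rim 1000 [452.51  96.09  47.42] (array([458.7 ,  93.63]), np.float64(1.1931886866849881))
scene disc 682 mean [447.51 236.97  34.96] enc (453.14874267578125, 233.74072265625, 38.76948547363281) hull (array([453.68, 233.24]), np.float64(0.7156286644440442))
scene knobtop 80 mean [451.92 234.26  70.45] enc (454.46636962890625, 233.45741271972656, 11.896902084350586) hull (array([454.  , 233.42]), np.float64(0.5910829761016095))
scene knob 191 mean [449.07 235.72  63.52] enc (452.0465087890625, 231.80892944335938, 13.026506423950195) hull (array([452.55, 233.65]), np.float64(0.5993243505540742))
scene rim 128 [453.08 101.58  47.54] (array([456.91,  93.42]), np.float64(1.5395102102863756))
side disc 880 mean [454.39 241.96  35.96] enc (455.84796142578125, 234.3733673095703, 38.502784729003906) hull (array([456.22, 235.11]), np.float64(0.4953224335909449))
side knobtop 113 mean [455.54 237.11  71.05] enc (456.3875427246094, 234.9207763671875, 11.254019737243652) hull (array([456.32, 234.65]), np.float64(0.3338745345872747))
side knob 246 mean [454.59 239.79  64.31] enc (456.34161376953125, 235.73797607421875, 12.057766914367676) hull (array([455.87, 235.8 ]), np.float64(0.6222886879317052))
side rim 176 [454.44  95.95  48.42] (array([460.06,  95.28]), np.float64(1.2587856402203048))
```

Run:
```python
from h import *
for n in ['w1','scene','side']:
    W=np.load(n+'.npy').reshape(-1,3); c=np.array([458,94.])
    for i in range(5):
        d=np.hypot(W[:,0]-c[0],W[:,1]-c[1])
        Q=W[(d<36)&(d>25)&(W[:,2]>45.5)&(W[:,2]<50)]
        c,e=fitc(Q,30.75)
    (x,y),r=cv2.minEnclosingCircle(Q[:,:2].astype(np.float32))
    print(n,len(Q),c,e,'enc',x,y,r)
    d=np.hypot(W[:,0]-c[0],W[:,1]-c[1]); Q=W[(d<55)&(W[:,2]>62)&(W[:,2]<80)]
    import math
    a=np.degrees(np.arctan2(Q[:,1]-c[1],Q[:,0]-c[0]))%360
    for lo in range(0,360,30):
        S=Q[(a>=lo)&(a<lo+30)]
        if len(S): print(lo,len(S),S.mean(0),np.hypot(*(S.mean(0)[:2]-c)))
delta(pose((454.7,234,120),20))
delta(pose((454.7,234,61),20))
```

```text
w1 1147 [458.95  93.44] 1.2706758081563247 enc 458.9850769042969 93.05429077148438 33.49689483642578
60 214 [469.4  131.27  66.48] 39.24564470082008
180 179 [421.94  84.77  66.55] 38.00453592778821
300 169 [485.98  66.64  66.45] 38.07272340499681
scene 168 [457.16  92.88] 1.7325222380810723 enc 457.71673583984375 93.7010498046875 35.35559844970703
60 28 [466.57 130.49  66.05] 38.76542250202112
180 35 [418.66  83.6   65.38] 39.6016959443066
300 27 [482.85  65.98  65.84] 37.19922947697048
side 195 [460.39  95.03] 1.3472588432704589 enc 460.9894714355469 94.07108306884766 34.18155288696289
60 41 [470.62 133.9   66.56] 40.19715224021759
180 35 [422.94  87.29  66.72] 38.23725832388449
300 35 [487.33  69.15  66.55] 37.35704694028477
shift tool m [-0.02 -0.04  0.07] turn deg [-0.06  0.05  0.13] grasp now [452.29 196.82 192.18]
shift tool m [-0.04 -0.04  0.12] turn deg [-0.06  0.05  0.13] grasp now [452.29 196.82 192.18]
```

```bash
sed -i "s#'shift tool m',np.round(D\[:3,3\]/1000,4)#'shift tool mm',D[:3,3]#" h.py
python3 -m handwheel '[{"gripper":0.45,"tx":-0.022,"ty":-0.037,"tz":0.03,"rx":0,"ry":0,"rz":0},{"gripper":0.45,"tx":0,"ty":0,"tz":0.038,"rx":0,"ry":0,"rz":0},{"gripper":0.45,"tx":0,"ty":0,"tz":0,"rx":0,"ry":0,"rz":0},{"gripper":0.45,"tx":0,"ty":0,"tz":0,"rx":0,"ry":0,"rz":0}]'
python3 - <<'E'
from h import *
delta(pose((454.7,234,61),20))
E
```

```text
t: 3.52
ee_pos: [402.9, 230.7, 277.7]
orientation: [-3.091, -0.007, -0.533]
ft_force: [-0.4, 0.1, 0.8]
width: 48.2
shift tool mm [-24.98  -3.11  58.58] turn deg [-0.33  0.44  0.22] grasp now [457.47 231.59 124.13]
```

```bash
python3 -m handwheel '[{"gripper":0.45,"tx":-0.012,"ty":-0.003,"tz":0.025,"rx":0,"ry":0.3,"rz":0},{"gripper":0.45,"tx":-0.009,"ty":0,"tz":0.022,"rx":0,"ry":0,"rz":0},{"gripper":0.45,"tx":0,"ty":0,"tz":0,"rx":0,"ry":0,"rz":0},{"gripper":0.45,"tx":0,"ty":0,"tz":0,"rx":0,"ry":0,"rz":0}]'
python3 - <<'E'
from h import *
for i in range(3): delta(pose((454.7,234,61),20))
T=tool(); p=viewer.get_image('wrist'); save(p,'w2.png'); print(ctrl.get_obs()['qpos'])
E
```

```text
t: 4.03
ee_pos: [411.6, 226.3, 238.6]
orientation: [-3.08, -0.025, -0.497]
ft_force: [0.1, 0.1, 0.7]
width: 48.2
shift tool mm [-19.59  -7.51  19.36] turn deg [-1.38  1.67  0.68] grasp now [462.83 230.16  83.88]
shift tool mm [-19.59  -7.51  19.36] turn deg [-1.38  1.67  0.68] grasp now [462.83 230.16  83.88]
shift tool mm [-19.59  -7.51  19.36] turn deg [-1.38  1.67  0.68] grasp now [462.83 230.16  83.88]
[ 0.51  0.46  2.14 -0.51  0.28  2.54]
```

View pics/w2.png

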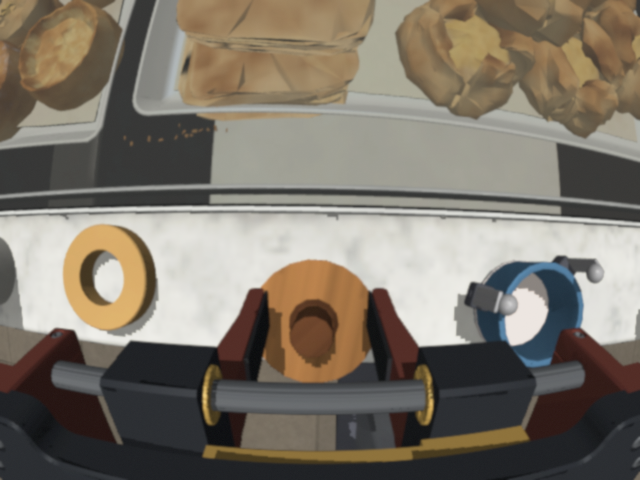

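J6 has reached its limit (2.54), so this pose can't be reached. I'll yaw the hand about 18° so the lean is closer to radial; this also moves the fingers away from the catches.

Run:
```python
from h import *
C=tool(); print(C[:3,:3])
T=pose((454.7,234,100),20,18); delta(T)
```

```text
[[ 0.95  0.02  0.31]
 [ 0.01 -1.    0.02]
 [ 0.31 -0.02 -0.95]]
shift tool mm [ -4.88   9.14 -17.2 ] turn deg [  4.53   1.48 -16.3 ] grasp now [462.8  230.32  83.88]
```

```bash
python3 -m handwheel '[{"gripper":0.45,"tx":-0.003,"ty":0,"tz":-0.02,"rx":0,"ry":0,"rz":0},{"gripper":0.45,"tx":-0.001,"ty":0.005,"tz":0.001,"rx":2.2,"ry":0.7,"rz":-8.1},{"gripper":0.45,"tx":-0.001,"ty":0.005,"tz":0.001,"rx":2.2,"ry":0.7,"rz":-8.1},{"gripper":0.45,"tx":0,"ty":0,"tz":0,"rx":0,"ry":0,"rz":0}]'
python3 - <<'E'
from h import *
T=pose((454.7,234,100),20,18); delta(T)
T=pose((454.7,234,61),20,18); delta(T); print(ctrl.get_obs()['qpos'])
E
```

```text
t: 4.58
ee_pos: [401.9, 215.7, 253.5]
orientation: [-3.008, -0.468, -0.526]
ft_force: [-0.3, 0.1, -1.0]
width: 48.2
shift tool mm [ 0.06 -1.12  0.35] turn deg [ 0.15  0.16 -0.29] grasp now [454.59 232.34 100.15]
shift tool mm [-13.18  -1.15  37.03] turn deg [ 0.15  0.16 -0.29] grasp now [454.59 232.34 100.15]
[ 0.48  0.41  2.18 -0.28  0.22  2.01]
```

Run:
```python
from h import *
p=viewer.get_image('wrist'); print(p['T_tool_cam'])
T=pose((454.7,234,61),12,18); delta(T);print(T[:3,3], (T@p['T_tool_cam'])[:3,3])
```

```text
[[-0.    0.95  0.3  83.19]
 [ 1.    0.    0.   -0.9 ]
 [-0.    0.3  -0.95 19.97]
 [ 0.    0.    0.    1.  ]]
shift tool mm [ 9.38 -1.16 38.42] turn deg [ 0.14 -7.83 -0.43] grasp now [454.71 232.47 100.06]
[422.47 223.53 220.44] [503.53 250.81 218.2 ]
```

```bash
python3 - <<'E'
from h import *
T=pose((454.7,234,61),16,18); delta(T)
E
python3 -m handwheel '[{"gripper":0.45,"tx":0.011,"ty":-0.0013,"tz":0,"rx":0,"ry":-4,"rz":-0.3},{"gripper":0.45,"tx":0,"ty":0,"tz":0,"rx":0,"ry":0,"rz":0}]'
python3 - <<'E'
from h import *
T=pose((454.7,234,61),16,18); delta(T); print(ctrl.get_obs()['qpos'])
E
```

```text
shift tool mm [-1.94 -1.07 37.26] turn deg [ 0.16 -3.83 -0.42] grasp now [454.71 232.47 100.06]
t: 4.88
ee_pos: [412.3, 220.9, 257.1]
orientation: [-3.034, -0.478, -0.425]
ft_force: [-1.3, 1.0, -0.6]
width: 48.1
shift tool mm [-11.42   0.58  37.78] turn deg [ 0.15  0.06 -0.06] grasp now [455.03 234.37 100.41]
[ 0.48  0.42  2.14 -0.15  0.32  1.88]
```

```bash
python3 -m handwheel '[{"gripper":0.45,"tx":-0.0065,"ty":0,"tz":0.02,"rx":0,"ry":0,"rz":0},{"gripper":0.45,"tx":-0.005,"ty":0,"tz":0.018,"rx":0,"ry":0,"rz":0},{"gripper":0.45,"tx":0,"ty":0,"tz":0,"rx":0,"ry":0,"rz":0}]'
python3 - <<'E'
from h import *
T=pose((454.7,234,61),16,18); delta(T); print(ctrl.get_obs()['qpos'])
p=viewer.get_image('wrist'); save(p,'w3.png')
E
```

```text
t: 5.25
ee_pos: [409.9, 219.7, 215.7]
orientation: [-3.036, -0.482, -0.418]
ft_force: [-0.3, -0.1, -0.6]
width: 48.0
shift tool mm [ 2.57  0.24 -1.34] turn deg [0.17 0.34 0.07] grasp now [451.9  232.81  58.76]
[ 0.48  0.51  2.15 -0.22  0.22  1.94]
```

View pics/w3.png

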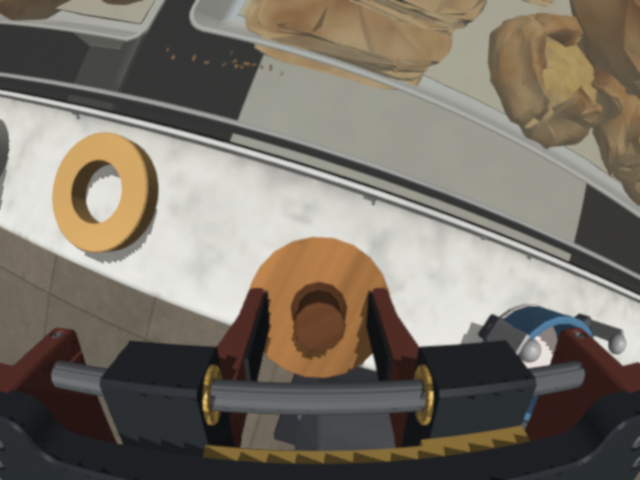

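The knob is centred between the open pads (px 319,325). I'll make a small correction and close.

```bash
python3 -m handwheel '[{"gripper":0.45,"tx":0.0025,"ty":0,"tz":-0.0015,"rx":0,"ry":0,"rz":0},{"gripper":1,"tx":0,"ty":0,"tz":0,"rx":0,"ry":0,"rz":0},{"gripper":1,"tx":0,"ty":0,"tz":0,"rx":0,"ry":0,"rz":0},{"gripper":1,"tx":0,"ty":0,"tz":0,"rx":0,"ry":0,"rz":0},{"gripper":1,"tx":0,"ty":0,"tz":0,"rx":0,"ry":0,"rz":0},{"gripper":1,"tx":0,"ty":0,"tz":0,"rx":0,"ry":0,"rz":0}]'
python3 - <<'E'
from h import *
delta(pose((454.7,234,130),16,18))
E
```

```text
t: 6.05
ee_pos: [412.7, 220.6, 218.9]
orientation: [-3.034, -0.484, -0.422]
ft_force: [-0.2, -1.0, 3.3]
width: 21.8
shift tool mm [ 17.68   0.4  -65.4 ] turn deg [0.13 0.2  0.14] grasp now [455.   233.92  62.1 ]
```

```bash
python3 -m handwheel '[{"gripper":1,"tx":0.008,"ty":0,"tz":-0.029,"rx":0,"ry":0,"rz":0},{"gripper":1,"tx":0.008,"ty":0,"tz":-0.029,"rx":0,"ry":0,"rz":0},{"gripper":1,"tx":0.008,"ty":0,"tz":-0.029,"rx":0,"ry":0,"rz":0},{"gripper":1,"tx":0,"ty":0,"tz":0,"rx":0,"ry":0,"rz":0}]'
python3 - <<'E'
from h import *
delta(pose((459,93.7,150),16,18)); print(ctrl.get_obs()['qpos'])
E
```

```text
t: 6.55
ee_pos: [412.5, 220.9, 310.8]
orientation: [-3.032, -0.483, -0.427]
ft_force: [0.1, -0.2, -0.2]
width: 21.1
shift tool mm [-39.91 135.29  -6.91] turn deg [ 0.1  -0.02  0.13] grasp now [455.38 234.57 154.08]
[ 0.48  0.31  2.11 -0.11  0.45  1.83]
```

```bash
python3 -m handwheel '[{"gripper":1,"tx":-0.0133,"ty":0.045,"tz":-0.002,"rx":0,"ry":0,"rz":0},{"gripper":1,"tx":-0.0133,"ty":0.045,"tz":-0.002,"rx":0,"ry":0,"rz":0},{"gripper":1,"tx":-0.0133,"ty":0.045,"tz":-0.002,"rx":0,"ry":0,"rz":0},{"gripper":1,"tx":0,"ty":0,"tz":0,"rx":0,"ry":0,"rz":0},{"gripper":1,"tx":0,"ty":0,"tz":0,"rx":0,"ry":0,"rz":0}]'
python3 - <<'E'
from h import *
delta(pose((459,93.7,150),16,18)); print(ctrl.get_obs()['qpos'])
T=tool();G=T[:3,3]+163*T[:3,2]
for n in ['scene','side','wrist']:
    p=viewer.get_image(n); save(p,n+'4.png'); W=cloud(p,T); np.save(n+'4.npy',W)
    for k in ['lid_medium_knob']:
        for d in recognise(p,k)[:2]:
            c,r=d['xy'][0]*640,d['xy'][1]*480
            print(n,k,round(d['p'],2),round(c),round(r),W[int(r),int(c)])
E
```

```text
t: 7.18
ee_pos: [415.7, 79.8, 303.6]
orientation: [-3.035, -0.482, -0.419]
ft_force: [0.6, -0.8, -0.8]
width: 21.5
shift tool mm [ 1.3  0.2 -2.8] turn deg [0.14 0.3  0.08] grasp now [457.82  93.1  146.72]
[0.15 0.27 2.21 0.11 0.4  1.31]
scene lid_medium_knob 0.7 284 250 [442.68 104.81 120.44]
wrist lid_medium_knob 0.69 318 298 [467.8   97.59 134.27]
```

View pics/wrist4.png

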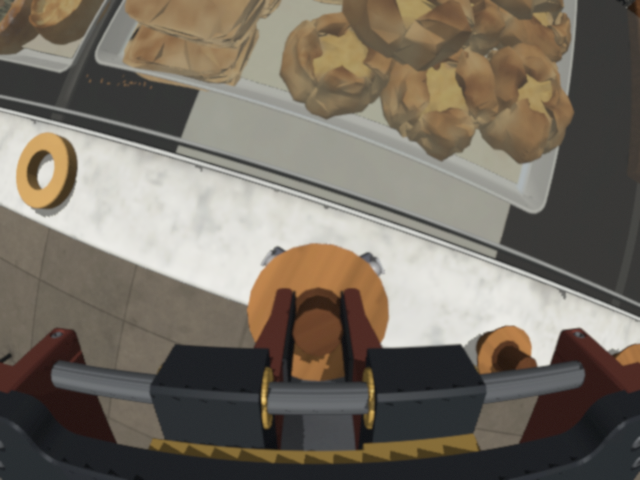

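View pics/side4.png

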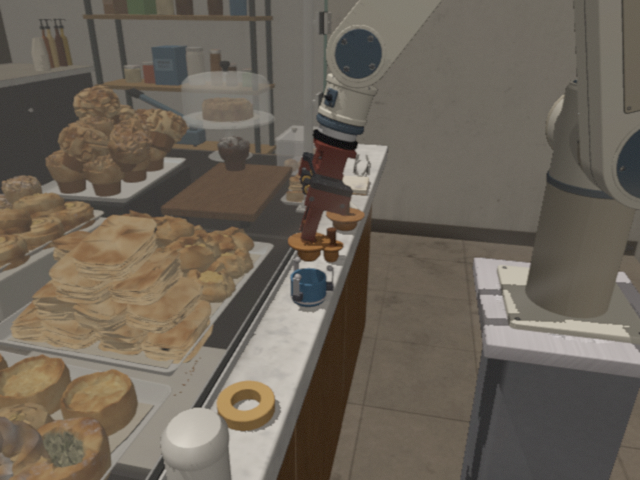

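View pics/scene4.png

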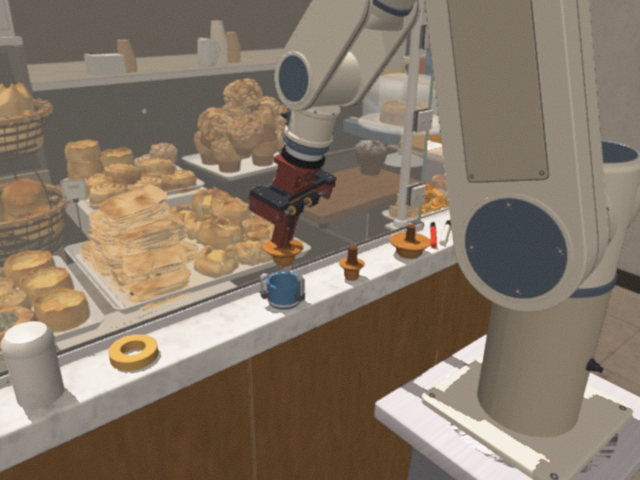

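The lid is held over the tub (wrist disc at 318,315, two catches showing at 272,258 and 372,262), and it looks upright in both room cameras. I'll check its tilt and centre.

```bash
cat >> h.py <<'E'
def disc(W,c,z,tol=9):
    Q=W.reshape(-1,3); Q=Q[np.isfinite(Q[:,0])]
    d=np.hypot(Q[:,0]-c[0],Q[:,1]-c[1]); Q=Q[(d<46)&(d>15)&(abs(Q[:,2]-z)<tol)]
    for i in range(4):
        A=np.c_[Q[:,0]-c[0],Q[:,1]-c[1],np.ones(len(Q))]
        s=np.linalg.lstsq(A,Q[:,2],rcond=None)[0]; e=Q[:,2]-A@s; Q=Q[abs(e)<max(1.5,2*e.std())]
    print('disc n',len(Q),'slope x,y',s[:2],'z',s[2],'res',e.std(),'hull c',fitc(hull(Q),37),'enc',cv2.minEnclosingCircle(Q[:,:2].astype(np.float32)))
E
python3 - <<'E'
from h import *
for n in ['wrist','scene','side']: disc(np.load(n+'4.npy'),(458,93.5),120)
E
```

```text
disc n 7633 slope x,y [ 0.   -0.01] z 119.34637686879107 res 0.6007506901907496 hull c (array([457.09,  93.69]), np.float64(0.1449927895442843)) enc ((457.1437072753906, 93.6250228881836), 37.174461364746094)
disc n 367 slope x,y [-0.   -0.01] z 119.55744000381175 res 0.8053202186276961 hull c (array([455.55,  93.37]), np.float64(0.6191897065371134)) enc ((454.8669128417969, 93.13677978515625), 38.00303268432617)
disc n 439 slope x,y [ 0.01 -0.01] z 121.09846388570183 res 0.681171916554336 hull c (array([458.83,  95.57]), np.float64(0.516429460446214)) enc ((459.04168701171875, 95.76094055175781), 37.82837677001953)
```

```bash
python3 -m handwheel '[{"gripper":1,"tx":-0.0042,"ty":0.001,"tz":0.0206,"rx":0,"ry":0,"rz":0},{"gripper":1,"tx":-0.0048,"ty":0,"tz":0.0168,"rx":0,"ry":0,"rz":0},{"gripper":1,"tx":0,"ty":0,"tz":0,"rx":0,"ry":0,"rz":0},{"gripper":1,"tx":0,"ty":0,"tz":0,"rx":0,"ry":0,"rz":0}]'
python3 - <<'E'
from h import *
T=tool();delta(pose((459,93.7,88),16,18)); print(ctrl.get_obs()['qpos'])
p=viewer.get_image('wrist'); save(p,'w5.png'); W=cloud(p,T); disc(W,(458.7,93.3),81)
p=viewer.get_image('side'); save(p,'s5.png'); W=cloud(p,T); disc(W,(458.7,93.3),81)
E
```

```text
t: 7.98
ee_pos: [417.8, 79.6, 266.3]
orientation: [-3.034, -0.485, -0.422]
ft_force: [-0.1, 0.4, 0.1]
width: 21.4
shift tool mm [-7.24 -0.8  20.44] turn deg [0.13 0.19 0.17] grasp now [460.17  92.91 109.49]
[0.15 0.36 2.22 0.15 0.3  1.27]
disc n 7791 slope x,y [ 0.   -0.01] z 82.10045619731662 res 0.5962163162460276 hull c (array([459.51,  93.48]), np.float64(0.17066449533803416)) enc ((459.4248352050781, 93.48768615722656), 37.23785400390625)
disc n 433 slope x,y [ 0.   -0.01] z 83.75014360161873 res 0.7105963887368236 hull c (array([461.65,  94.61]), np.float64(0.45126280371350785)) enc ((461.829833984375, 94.4775390625), 37.93184280395508)
```

View pics/w5.png

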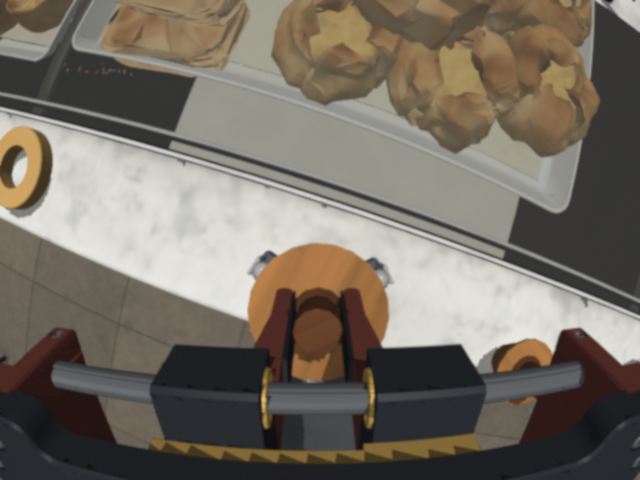

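The lid is centred to within about 0.5 mm and level, with the catches seen at (262,262) and (380,270). Next is a slow descent onto the catches.

```bash
python3 -m handwheel '[{"gripper":1,"tx":-0.0017,"ty":0,"tz":0.0044,"rx":0,"ry":0,"rz":0},{"gripper":1,"tx":-0.0014,"ty":0,"tz":0.0048,"rx":0,"ry":0,"rz":0},{"gripper":1,"tx":-0.0008,"ty":0,"tz":0.0029,"rx":0,"ry":0,"rz":0},{"gripper":1,"tx":0,"ty":0,"tz":0,"rx":0,"ry":0,"rz":0}]'
python3 - <<'E'
from h import *
T=tool();delta(pose((459,93.7,88),16,18)); print(ctrl.get_obs()['ft_force'],ctrl.get_obs()['moment'])
p=viewer.get_image('wrist');  W=cloud(p,T); disc(W,(458.7,93.3),72)
E
```

```text
t: 8.57
ee_pos: [417.3, 79.0, 253.0]
orientation: [-3.034, -0.484, -0.421]
ft_force: [-0.3, -0.4, 2.4]
width: 21.6
shift tool mm [-2.97 -1.07  7.84] turn deg [0.14 0.23 0.14] grasp now [459.54  92.36  96.18]
[-0.3  -0.45  2.35] [-0.04  0.05 -0.04]
disc n 8156 slope x,y [ 0.   -0.01] z 68.76661193728283 res 0.6033701144415714 hull c (array([458.98,  92.98]), np.float64(2.5959186458825663)) enc ((463.5189514160156, 94.62239837646484), 43.440616607666016)
```

```bash
python3 -m handwheel '[{"gripper":1,"tx":-0.0011,"ty":0,"tz":0.0038,"rx":0,"ry":0,"rz":0},{"gripper":1,"tx":0,"ty":0,"tz":0,"rx":0,"ry":0,"rz":0}]'
python3 -m handwheel '[{"gripper":1,"tx":-0.0011,"ty":0,"tz":0.0038,"rx":0,"ry":0,"rz":0},{"gripper":1,"tx":0,"ty":0,"tz":0,"rx":0,"ry":0,"rz":0}]'
python3 - <<'E'
from h import *
T=tool();delta(pose((459,93.7,84),16,18)); print(ctrl.get_obs()['ft_force'],ctrl.get_obs()['moment'])
p=viewer.get_image('wrist');  save(p,'w6.png');W=cloud(p,T); disc(W,(458.7,93.3),62)
E
```

```text
t: 8.88
ee_pos: [416.8, 79.0, 248.8]
orientation: [-3.034, -0.484, -0.419]
ft_force: [-0.4, 0.2, -3.1]
width: 21.5
t: 9.12
ee_pos: [416.5, 78.9, 244.5]
orientation: [-3.035, -0.484, -0.417]
ft_force: [0.8, 0.2, -8.8]
width: 21.6
shift tool mm [-0.95 -0.9   3.7 ] turn deg [0.1  0.38 0.14] grasp now [458.31  92.22  87.53]
[ 0.77  0.24 -8.75] [ 0.04  0.38 -0.  ]
disc n 7484 slope x,y [ 0.   -0.01] z 60.11433464044982 res 0.5973629671228049 hull c (array([457.96,  92.55]), np.float64(2.0684736350929227)) enc ((463.8853759765625, 94.19247436523438), 43.32416915893555)
```

View pics/w6.png

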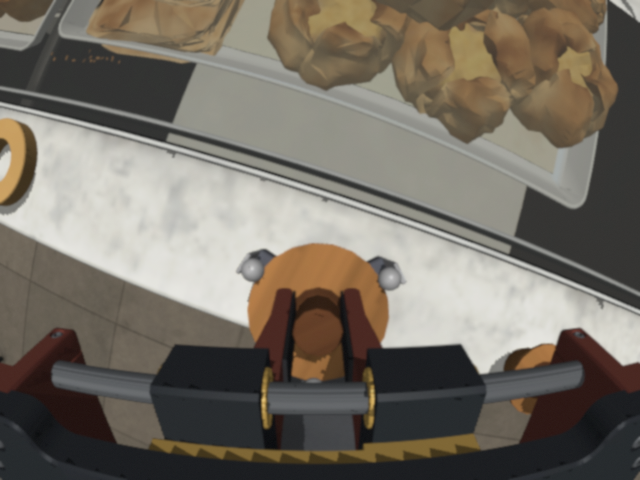

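Two catch balls (252,266 and 390,277) are now over the disc edge. I still need about 3 mm.

```bash
python3 -m handwheel '[{"gripper":1,"tx":-0.0006,"ty":0,"tz":0.0025,"rx":0,"ry":0,"rz":0},{"gripper":1,"tx":0,"ty":0,"tz":0,"rx":0,"ry":0,"rz":0}]'
python3 -m handwheel '[{"gripper":1,"tx":-0.0004,"ty":0,"tz":0.0015,"rx":0,"ry":0,"rz":0},{"gripper":1,"tx":0,"ty":0,"tz":0,"rx":0,"ry":0,"rz":0}]'
python3 - <<'E'
from h import *
T=tool();delta(pose((459,93.7,84),16,18)); print(ctrl.get_obs()['ft_force'],ctrl.get_obs()['moment'])
p=viewer.get_image('wrist');  save(p,'w7.png');W=cloud(p,T); disc(W,(458.7,93.3),57,5)
E
```

```text
t: 9.43
ee_pos: [417.1, 79.0, 242.5]
orientation: [-3.034, -0.484, -0.42]
ft_force: [-0.8, 0.1, -8.5]
width: 21.5
t: 9.68
ee_pos: [417.7, 79.1, 241.5]
orientation: [-3.034, -0.484, -0.423]
ft_force: [-0.1, 0.4, 0.6]
width: 21.4
shift tool mm [-1.33 -1.12  0.46] turn deg [0.15 0.14 0.14] grasp now [460.21  92.46  84.7 ]
[-0.15  0.4   0.61] [-0.01  0.19 -0.  ]
disc n 7453 slope x,y [ 0.   -0.01] z 57.325034783961065 res 0.5942373874646565 hull c (array([459.65,  93.11]), np.float64(0.8440626528307128)) enc ((464.3067932128906, 93.71314239501953), 41.832298278808594)
```

View pics/w7.png

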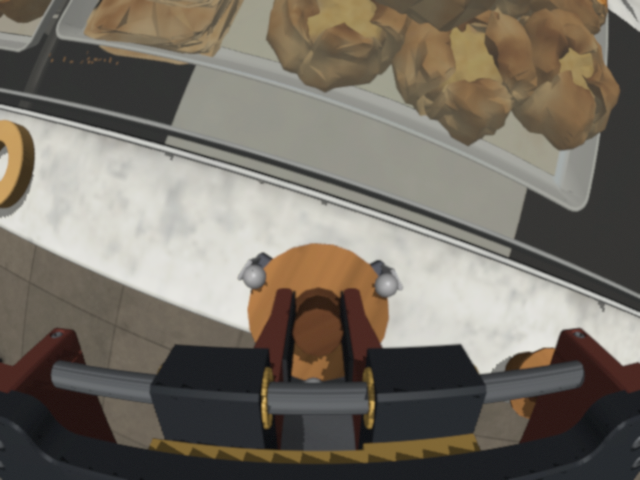

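The balls now lie on the disc's upper edge (255,275 and 386,284), and the disc top is at 57.3 mm, where home is 57. One more light press to confirm, then I'll open slightly.

```bash
python3 -m handwheel '[{"gripper":1,"tx":-0.0005,"ty":0,"tz":0.0016,"rx":0,"ry":0,"rz":0},{"gripper":1,"tx":0,"ty":0,"tz":0,"rx":0,"ry":0,"rz":0}]'
python3 -m handwheel '[{"gripper":0.66,"tx":0,"ty":0,"tz":0,"rx":0,"ry":0,"rz":0},{"gripper":0.66,"tx":0,"ty":0,"tz":0,"rx":0,"ry":0,"rz":0},{"gripper":0.66,"tx":0,"ty":0,"tz":0,"rx":0,"ry":0,"rz":0}]'
python3 - <<'E'
from h import *
print(ctrl.get_obs()['ft_force'],ctrl.get_obs()['moment'])
T=tool();p=viewer.get_image('wrist');  save(p,'w8.png');W=cloud(p,T); disc(W,(458.7,93.3),57,5)
E
```

```text
t: 9.98
ee_pos: [417.8, 79.0, 240.5]
orientation: [-3.034, -0.484, -0.426]
ft_force: [-3.2, -2.2, 13.0]
width: 21.4
t: 10.35
ee_pos: [417.3, 79.1, 239.5]
orientation: [-3.034, -0.484, -0.421]
ft_force: [-0.1, 0.2, -0.4]
width: 29.6
[-0.14  0.18 -0.36] [-0.09  0.1  -0.03]
disc n 7757 slope x,y [0. 0.] z 56.79822226323229 res 0.606310199493755 hull c (array([459.72,  93.03]), np.float64(0.8642290155047339)) enc ((464.2481384277344, 94.17703247070312), 41.775596618652344)
```

View pics/w8.png

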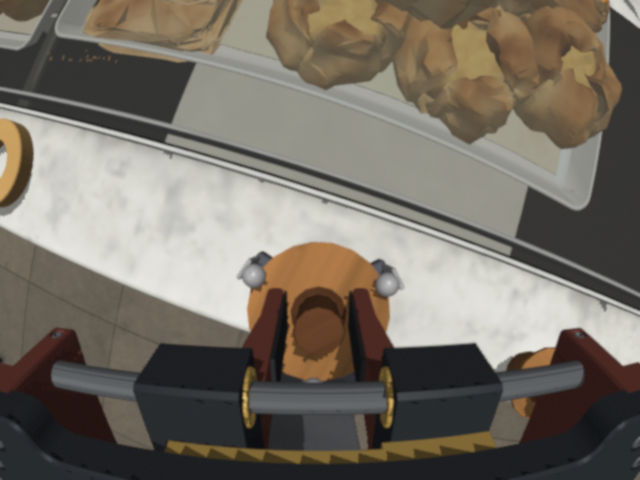

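The last press met the rim at 13 N. The lid is at home height and level, and the fingers are open around the knob. I'll retreat straight up.

```bash
python3 -m handwheel '[{"gripper":0.66,"tx":0.0028,"ty":0,"tz":-0.0096,"rx":0,"ry":0,"rz":0},{"gripper":0.66,"tx":0.0083,"ty":0,"tz":-0.0288,"rx":0,"ry":0,"rz":0},{"gripper":0.66,"tx":0.0083,"ty":0,"tz":-0.0288,"rx":0,"ry":0,"rz":0},{"gripper":0.66,"tx":0.0083,"ty":0,"tz":-0.0288,"rx":0,"ry":0,"rz":0},{"gripper":0.66,"tx":-0.02,"ty":0,"tz":-0.02,"rx":0,"ry":0,"rz":0},{"gripper":0.66,"tx":0,"ty":0,"tz":0,"rx":0,"ry":0,"rz":0},{"gripper":0.66,"tx":0,"ty":0,"tz":0,"rx":0,"ry":0,"rz":0}]'
python3 - <<'E'
from h import *
T=tool();print(T[:3,3],ctrl.get_obs()['ft_force'])
for n in ['wrist','scene','side']:
    p=viewer.get_image(n);  save(p,n+'9.png');W=cloud(p,T); disc(W,(459,93.3),57,5)
    Q=W.reshape(-1,3); Q=Q[(np.hypot(Q[:,0]-459,Q[:,1]-93.3)<25)&(Q[:,2]>80)&(Q[:,2]<98)]
    print(n,'knobtop',len(Q),np.median(Q,0),fitc(hull(Q),11))
E
```

```text
t: 11.28
ee_pos: [394.6, 71.9, 353.4]
orientation: [-3.034, -0.484, -0.423]
ft_force: [0.7, -0.2, -0.1]
width: 29.7
[394.6   71.94 353.38] [ 0.67 -0.17 -0.14]
disc n 5011 slope x,y [0. 0.] z 56.823297916132645 res 0.6330234900808052 hull c (array([459.94,  93.18]), np.float64(1.4187964428383755)) enc ((458.6144714355469, 92.55767822265625), 43.45145797729492)
wrist knobtop 708 [460.01  93.36  92.7 ] (array([459.74,  93.09]), np.float64(0.26219772957793436))
disc n 370 slope x,y [0. 0.] z 56.997055516880685 res 0.818386504098407 hull c (array([458.14,  93.34]), np.float64(2.5945161878191025)) enc ((457.9181823730469, 92.47798156738281), 44.73343276977539)
scene knobtop 116 [453.72  96.05  89.76] (array([457.72,  93.28]), np.float64(0.769128966420711))
disc n 428 slope x,y [ 0. -0.] z 58.217574219989714 res 0.6993886036401622 hull c (array([461.23,  94.4 ]), np.float64(3.1538828304207316)) enc ((460.8171081542969, 94.62918090820312), 44.054534912109375)
side knobtop 135 [459.68 100.26  90.83] (array([461.17,  94.94]), np.float64(0.5190879039471834))
```

View pics/wrist9.png

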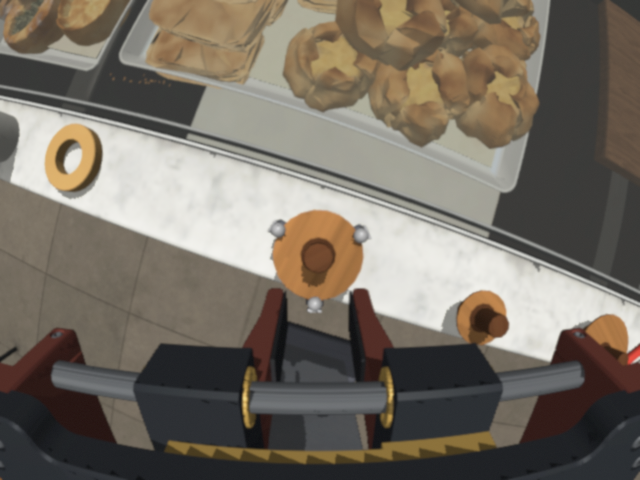

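View pics/scene9.png

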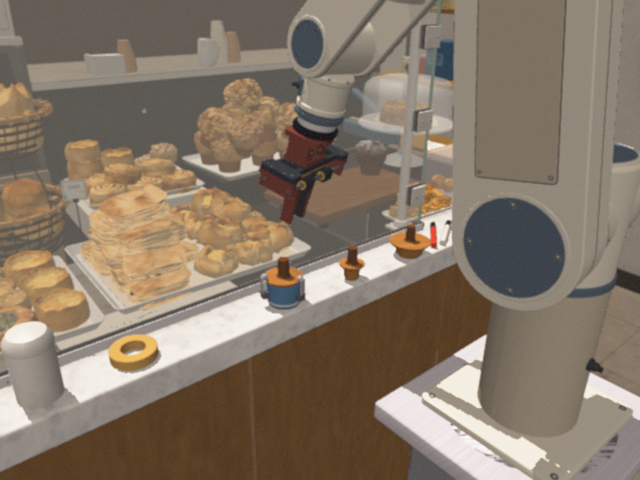

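The lid sits level on the tub (wrist 318,255) with all three balls over its edge (278,229; 361,233; 315,303). The other two lids haven't moved (scene 352,263 and 410,243), and the hand is clear. I'm handing in.

```bash
python3 -c "
from workcell import ctrl
print(ctrl.close_job())"
```

```text
the job is handed in; nothing more can be done
None
```

The 74 mm lid is on the tub, snapped in under all three catches, and released. I handed the job in at about 11.5 s of robot time; it reports no verdict.

- **How it went:** my first leaned grasp pose ran into joint 6's limit. I turned the hand 18° and reduced the lean to 16°, then gripped the knob, set the lid on the catches and pressed it down. Just before release the wrist force read 13 N, and its largest downward pull during the snap was about 9 N.
- **Lid position:** the disc top is at 57 mm (home is 57) and the knob top at 93 mm, which puts the knob point about 33 mm above the mouth. In each camera's own frame the lid is about 1 mm from the tub's axis, and its tilt is about zero.
- **Camera disagreement:** the cameras differ from each other by up to about 3.5 mm in x, roughly what their stated 2 mm calibration allows. The side camera reads the disc top about 1 mm higher.
- **Everything else:** the small and large lids look unmoved on the counter, 160 mm or more from the tub. The gripper was well above and clear of everything, with wrist force near zero.

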